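# Index the brazing turntable to the next hole

## Robot

A 7-joint arm with a two-finger parallel gripper is mounted at the origin on the work surface. World frame = base frame: x ahead of the robot, y to its left, z up, the work surface at z = 0. Lengths are in m, angles in rad, forces in N, time in s.
With the tool pointing down it reaches from about 0.425 to 0.925 m from the base axis. Payload 6.8 kg.
Tool frame: the origin (TCP) lies at the very end of the fingers, on their centre line; the grasp point (between the pads) lies 19 mm behind it; z points along the fingers, x is the direction in which the jaws open and shut, and the axes are right-handed (so a half turn about z gives the same grasp; the last joint's range is limited). The gripper opens to 85 mm and grips with 20 to 120 N. Pads are 22 mm wide; open, the fingers measure 114 mm over their backs; the gripper's body (76 mm by 85 mm) begins 54 mm behind the grasp point. The pads swing forward as they close: fully open they stand 13 mm farther back than shut.
Start: joints at [1.071, 0.477, 0.022, 1.555, -0.011, 1.109, -0.083], TCP at [0.258, -0.624, 0.231] pointing down, gripper open.
Joint ranges: [-2.96, 2.96], [-0.34, 2.1], [-1.41, 1.46], [0.24, 2.44], [-1.37, 4.51], [0.17, 1.92], [-2.96, 2.96]. Speed limits (rad/s): [2.39, 2.39, 3.14, 3.14, 3.14, 3.14, 3.14].

## Interface

Orientations are given as a rotation vector (axis times angle).
In Python, from bench import get_obs, imaging, hand_in gives the robot as it stands.
- The arm moves only by the tool send_rows, never from a script. Its argument "motion" is a list of rows, each an object with "dp": the shift along the world's x, y, z in m, a list of three; "rot": the turn, a rotation vector about the world's x, y, z in rad, a list of three; "grip": the finger opening in m, from 0 to 0.0854. In form: [{"dp": [dx, dy, dz], "rot": [ax, ay, az], "grip": grip}, ...]. A call has 1 to 20 rows; each row shifts and turns the pose as measured when the row begins; what a row does not reach is not made up. A row lasts 1/8 s, in which the tool goes at most 62.5 mm and 10.7 degrees, less where a joint would pass 70% of its speed; a pose out of reach is approached as far as the arm can. A call is refused whole if a number of a shift passes 0.0625 or a number of a turn 0.188, either way. A call with a gripper value outside its range is refused whole. The fingers move at their own pace and stop on an object; "grip_force" is the grip in N (left out, the last holds). Time passes only in rows, so rows that do not move let the fingers close. It gives the time, the measured TCP pose, the force and the opening at its end, in the units of the state.
- get_obs(): the state, without advancing time (a new reading comes with each control period).
- imaging.grab_frame(name): name is "side" or "top"; returns a dict with "img" (420x560x3 uint8, red, green, blue), "fx", "fy", "cx", "cy" (pixels), "R" (3x3) and "t" (3): a world point X has camera coordinates R X + t. Camera axes: x right, y down, z forward; pixel columns grow to the right and rows downward; lengths in m; the calibration is good to about 2 mm. A picture is of the moment at which its call begins. There is no depth.
- hand_in(): hands the job in, once; it reports no verdict.
The state is a dict: "clock": time; "joints": joint angles; "qvel": joint speeds; "tau": joint torques, N m; "tcp_pos": TCP position; "orientation": TCP orientation; "contact_force": force on the tool from outside, world axes, zero at the start; "moment": the same for the moment, N m; "grip_width": finger opening in m.
Only numpy, scipy, OpenCV 4.12 (cv2) and the standard library are available. Lean on these libraries where they do the work, as an engineer would, in place of code of your own. Each camera call takes 0.05 s, during which the arm holds its last target. There are 200 camera calls.

## Task

The leaf under the torch is done. Press the red plunger on the turntable's arm down with the fingertips, swing the table anticlockwise (seen from above) to the very next hole of the index plate, and let the plunger spring fully up so that its pin locks the table there. The candle holder on the hearth has to ride round upright in its place: do not touch it, and leave everything else on the bench where it is.

Things in the scene. Friction and masses are not known exactly. Their poses are not given: they have to be found in the camera images.
- turntable: Indexing turntable bolted to the bench (place and yaw vary): green cast base, bright fixed index plate (diameter 244 mm, top at 55 mm) with eight brass-bushed holes every 45 degrees on a circle of radius 105 mm; above it a dark steel platen (diameter 176 mm, top at 78 mm) with a white hearth disc. Origin on the bench, at the vertical axis about which the platen turns.
- platen (a joint): Angle of the platen and its arm about the vertical axis, rad: 0 at the start (pin in the first hole), growing anticlockwise seen from above; the next hole is at 0.785. Free to turn (about 0.06 N m of friction, stays where it is left) once the pin is out of its hole; play in a hole about 0.01.
- plunger (a joint): How far the plunger is pressed down, m: 0 fully up, 0.014 at its stop. Its pin is clear of the plate, and the table free, beyond 0.010. The spring pushes back with about 5 N at the start and about 9 N at the stop. Let go between holes, the pin rides on the underside of the plate (reads about 0.0095); let go within about 3 mm (0.03 rad) of a hole, or moved over one, it snaps up by itself.
- cap_top (a point): Centre of the flat top of the plunger's round red cap (diameter 34 mm, 10 mm thick), 112 mm above the bench when up. It stands 142 mm from the turntable's axis, over a boss (diameter 34 mm, top at 88 mm) at the end of an arm (30 mm wide, top at 76 mm) that juts from the platen. It goes down when pressed, and round with the platen; fingertip friction is ample to drag it round while pressed.
- hole_start (a point): Mouth of the index hole, in the plate's top face, in which the pin sits at the start (diameter 11.6 mm, 105 mm from the axis, on the same radius as the cap).
- hole_next (a point): Mouth of the next hole anticlockwise: the cap must end on the radius through it, 142 mm from the axis.
- hearth_centre (a point): Centre of the top of the white hearth disc (diameter 124 mm), on the platen's axis, 92 mm above the bench. A fixed gas torch stands on the far side of the turntable (blue canister 215 mm from the axis, 210 mm tall); its nozzle slants down to the hearth, ending 100 mm from the axis at 150 mm height.
- candle_holder: Loose steel candle holder, 40 mm tall, with eight copper leaves spread to a diameter of 116 mm, standing on the hearth disc (top at 132 mm). Origin at the centre of its foot, z up.
- flux_tub: Loose white tub, diameter 62 mm, 62 mm tall. Origin at its bottom centre.
- pickle_cup: Loose copper cup, diameter 64 mm, 58 mm tall. Origin at its bottom centre.
- collar: Loose steel collar, diameter 60 mm, 30 mm tall. Origin at its bottom centre.
- drip_pan: Loose brass drip pan with a socket, diameter 68 mm, 34 mm tall. Origin at its bottom centre.
- hammer: Loose hammer, 260 mm long, lying beside the turntable. Origin at the middle of its underside, handle towards its -x.
- flux_brush: Loose flat flux brush, 200 mm long, lying beside the turntable. Origin at the middle of its underside, handle towards its -x.

How it is judged:
By the outcome, as a careful person would: the job done as asked, in the order asked, and still so for the second after the job is handed in, with the robot touching nothing.
It also fails if it takes over 40 s, if anything falls off the work surface, if the arm or the gripper's body presses on something with over 40 N, if the wrist force passes 120 N, or if a joint passes its speed limit or range.

## Working session

There is one attempt and no reset: what is moved stays moved. The work goes in short steps, Python scripts to look and compute and a tool call to move; the robot and the scene stay as the last step left them, time stands still between calls to the robot, and variables do not carry over. Pictures are saved under pics/ and viewed, about 8 in all and at most 12, crops included, and the job is handed in when it is done.

Besides the shell and the picture viewer there is one more tool, called after ">>>" by a JSON object that holds its "fn" and its "kwargs", one argument or row to a line. send_rows: Moves the arm, as the interface text tells. Its arguments: {"type":"object","properties":{"motion":{"type":"array","items":{"type":"object","properties":{"dp":{"type":"array","items":{"type":"number"}},"rot":{"type":"array","items":{"type":"number"}},"grip":{"type":"number"}}}},"grip_force":{"type":"number"}},"required":["motion"]}

```bash
mkdir -p pics
python3 - <<'E'
from bench import get_obs, imaging
import cv2
o=get_obs();print({k:o[k] for k in('clock','tcp_pos','orientation','contact_force','grip_width')})
for n in('top','side'):
    f=imaging.grab_frame(n);cv2.imwrite(f'pics/{n}0.png',f['img'][:,:,::-1]);print(n,f['fx'],f['cx'],f['cy'],f['R'],f['t'])
E
```

```text
{'clock': 0.0, 'tcp_pos': array([ 0.25752556, -0.62329394,  0.23031807]), 'orientation': array([-2.61061434e+00,  1.74598381e+00,  2.51511795e-03]), 'contact_force': array([-0.67685251, -0.92945603, -0.1948342 ]), 'grip_width': 0.08538066174302132}
top 411.8117610912715 281.94617545871404 216.67143948560945 [[ 8.18153826e-04 -9.99994575e-01 -3.19068128e-03]
 [-9.93901290e-01 -4.61322403e-04 -1.10272450e-01]
 [ 1.10270380e-01  3.26144207e-03 -9.93896275e-01]] [0.04820542 0.59833179 0.88581585]
side 453.9475790305312 283.94723876638716 207.86363295579494 [[ 0.93093815 -0.36517535  0.00106055]
 [-0.26706172 -0.68279299 -0.68005277]
 [ 0.24906264  0.63280384 -0.7331624 ]] [-0.52744451  0.24721727  0.91516876]
```

View pics/top0.png

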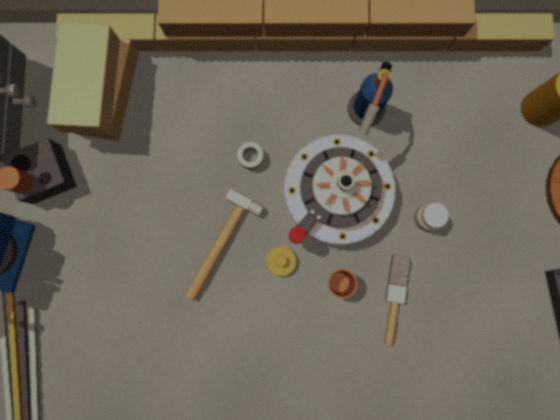

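View pics/side0.png

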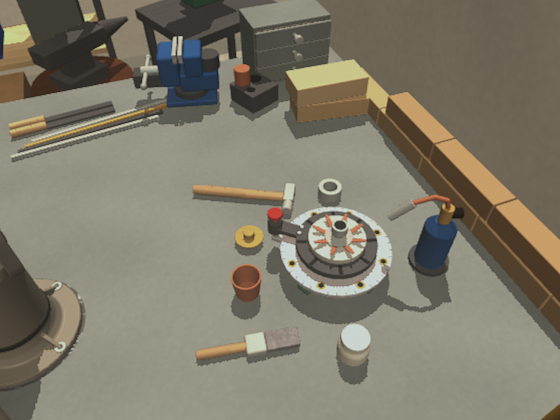

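Top view: the red cap is at about (297,235), the plate centre at about (340,189), the drip pan at (281,261) and the copper cup at (343,284). Anticlockwise takes the cap down and to the right, between the pan and the cup. Next I'll measure these.

```bash
cat > h.py <<'E'
import numpy as np, cv2
from bench import get_obs, imaging
def proj(f,X):
    c=np.atleast_2d(X)@np.array(f['R']).T+f['t']; return np.c_[f['fx']*c[:,0]/c[:,2]+f['cx'],f['fy']*c[:,1]/c[:,2]+f['cy']]
def back(f,uv,z):
    uv=np.atleast_2d(uv); R=np.array(f['R']); d=np.c_[(uv[:,0]-f['cx'])/f['fx'],(uv[:,1]-f['cy'])/f['fy'],np.ones(len(uv))]@R
    C=-R.T@f['t']; return C+d*((z-C[2])/d[:,2])[:,None]
def red(f):
    h=cv2.cvtColor(f['img'],cv2.COLOR_RGB2HSV); m=(((h[...,0]<4)|(h[...,0]>174))&(h[...,1]>190)&(h[...,2]>70)).astype(np.uint8)
    n,l,s,c=cv2.connectedComponentsWithStats(m); return [(s[i].tolist(),c[i].round(1).tolist()) for i in range(1,n) if s[i,4]>25]
E
python3 - <<'E'
from h import *
for n in('top','side'):
    f=imaging.grab_frame(n)
    for s,c in red(f): print(n,s,c,back(f,c,.110).round(4))
    c0=back(f,(340,189) if n=='top' else (336,249),.055)[0]; print('c0',c0)
    # rectified view, plate plane: up=+x, left=+y, 0.6mm/px
    N=500;k=.0006;r,c=np.mgrid[0:N,0:N]
    X=np.c_[(.57-(r.ravel()-250)*k if 0 else c0[0]-(r.ravel()-250)*k),c0[1]-(c.ravel()-250)*k,np.full(N*N,.055)]
    p=proj(f,X).astype(np.float32).reshape(N,N,2)
    im=cv2.remap(f['img'],p[...,0],p[...,1],cv2.INTER_CUBIC); cv2.imwrite(f'pics/r_{n}.png',im[:,:,::-1])
a=[cv2.imread(f'pics/r_{n}.png')[:, :] for n in('top','side')]
cv2.imwrite('pics/rect.png',cv2.resize(np.hstack(a),(800,400)))
E
```

```text
top [290, 227, 15, 15, 149] [296.8, 234.2] [[0.5539 0.0181 0.11  ]]
c0 [ 0.65700966 -0.07877885  0.055     ]
c0 [ 0.65653473 -0.08054798  0.055     ]
```

View pics/rect.png

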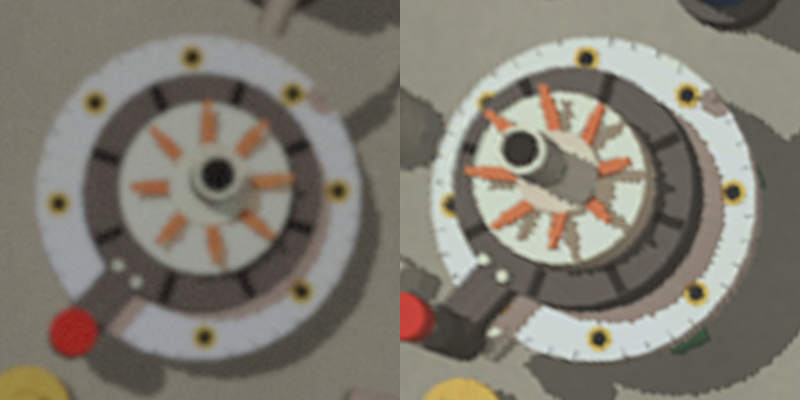

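Opposite holes in the rectified views (0.75 mm/px) give these estimates:

| Item | Top view | Side view |
|---|---|---|
| Axis | (0.659,-0.077) | (0.658,-0.0745) |
| Hole circle radius | 140 px = 105 mm (matches the spec) | 105–106 mm |

The next hole lies at about 182.5°, so the start is at 137.5°. That predicts the cap at (0.5545,0.0190), against (0.554,0.018) measured. Now I'll move above the cap with the fingers shut.

>>> {"fn": "send_rows", "kwargs": {
  "motion": [
    {"dp": [0.01,0.025,0],"rot": [0,0,0],"grip": 0},
    {"dp": [0.024,0.053,0],"rot": [0,0,0],"grip": 0},
    {"dp": [0.024,0.053,0],"rot": [0,0,0],"grip": 0},
    {"dp": [0.024,0.053,0],"rot": [0,0,0],"grip": 0},
    {"dp": [0.024,0.053,0],"rot": [0,0,0],"grip": 0},
    {"dp": [0.024,0.053,0],"rot": [0,0,0],"grip": 0},
    {"dp": [0.024,0.053,0],"rot": [0,0,0],"grip": 0},
    {"dp": [0.024,0.053,0],"rot": [0,0,0],"grip": 0},
    {"dp": [0.024,0.053,0],"rot": [0,0,0],"grip": 0},
    {"dp": [0.024,0.053,0],"rot": [0,0,0],"grip": 0},
    {"dp": [0.024,0.053,0],"rot": [0,0,0],"grip": 0},
    {"dp": [0.024,0.053,0],"rot": [0,0,0],"grip": 0},
    {"dp": [0.015,0.03,0],"rot": [0,0,0],"grip": 0},
    {"dp": [0,0,0],"rot": [0,0,0],"grip": 0}
  ],
  "grip_force": 40
}}

```text
clock: 1.95
tcp_pos: [0.5495, 0.0366, 0.2304]
orientation: [-2.609, 1.749, -0.001]
contact_force: [-0.6, -0.6, 0.2]
grip_width: 0.0001
```

>>> {"fn": "send_rows", "kwargs": {
  "motion": [
    {"dp": [0.0045,-0.0175,-0.03],"rot": [0,0,0],"grip": 0},
    {"dp": [0,0,-0.04],"rot": [0,0,0],"grip": 0},
    {"dp": [0,0,-0.025],"rot": [0,0,0],"grip": 0},
    {"dp": [0,0,0],"rot": [0,0,0],"grip": 0}
  ]
}}

```text
clock: 2.45
tcp_pos: [0.553, 0.0135, 0.1333]
orientation: [2.604, -1.754, 0.004]
contact_force: [0.2, 0.4, -0.0]
grip_width: -0.0
```

Run:
```python
from h import *
o=get_obs();print(o['tcp_pos'],o['contact_force'])
t=o['tcp_pos'];a=[]
for n,c in(('top',(297,235)),('side',(275,218))):
    f=imaging.grab_frame(n); print(n,red(f), proj(f,t).round(1), proj(f,[t[0],t[1],.112]).round(1))
    u=proj(f,t)[0].astype(int); im=f['img'][u[1]-50:u[1]+50,u[0]-50:u[0]+50,::-1]; a.append(cv2.resize(im,(400,400),interpolation=2))
cv2.imwrite('pics/above.png',np.hstack(a))
```

```text
[0.55297419 0.01353505 0.13329963] [ 0.24741444  0.42504358 -0.03061649]
top [] [[299.5 233.9]] [[299.1 234.6]]
side [] [[275.7 207.7]] [[275.8 214.4]]
```

View pics/above.png

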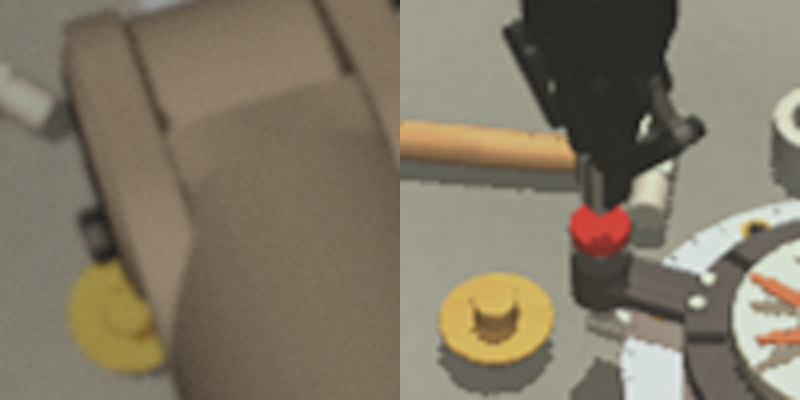

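In the side view the shut fingertips are right over the red cap. The TCP projects to (276,208) and the cap is at about (275,214). The TCP is still 5 mm short in y, so I'll correct that and go down gently.

>>> {"fn": "send_rows", "kwargs": {
  "motion": [
    {"dp": [0.001,0.006,-0.008],"rot": [0,0,0],"grip": 0},
    {"dp": [0,0,-0.01],"rot": [0,0,0],"grip": 0},
    {"dp": [0,0,-0.006],"rot": [0,0,0],"grip": 0},
    {"dp": [0,0,-0.004],"rot": [0,0,0],"grip": 0}
  ]
}}

```text
clock: 3.05
tcp_pos: [0.5581, 0.021, 0.1093]
orientation: [-2.602, 1.752, -0.017]
contact_force: [-1.7, 0.6, 5.8]
grip_width: -0.0002
```

>>> {"fn": "send_rows", "kwargs": {
  "motion": [
    {"dp": [0,0,-0.005],"rot": [0,0,0],"grip": 0},
    {"dp": [0,0,-0.005],"rot": [0,0,0],"grip": 0},
    {"dp": [0,0,-0.002],"rot": [0,0,0],"grip": 0}
  ]
}}

```text
clock: 3.42
tcp_pos: [0.5597, 0.0226, 0.0991]
orientation: [-2.6, 1.75, -0.02]
contact_force: [-2.0, 1.0, 8.3]
grip_width: 0.0002
```

The plunger is pressed 12.9 mm at 8.3 N, which agrees with the spring rate, so the pin is clear. I'll start the swing.

>>> {"fn": "send_rows", "kwargs": {
  "motion": [
    {"dp": [-0.004,-0.004,-0.0005],"rot": [0,0,0],"grip": 0},
    {"dp": [-0.0075,-0.008,-0.0005],"rot": [0,0,0],"grip": 0},
    {"dp": [-0.007,-0.0085,-0.0005],"rot": [0,0,0],"grip": 0},
    {"dp": [-0.0061,-0.009,-0.0005],"rot": [0,0,0],"grip": 0}
  ]
}}

```text
clock: 3.92
tcp_pos: [0.5407, -0.0031, 0.1018]
orientation: [-2.594, 1.739, -0.033]
contact_force: [-1.3, 1.3, 7.0]
grip_width: -0.0004
```

Run:
```python
from h import *
o=get_obs();t=o['tcp_pos'];print(t,o['contact_force'])
f=imaging.grab_frame('side'); u=proj(f,t)[0].astype(int);print(u)
cv2.imwrite('pics/sw1.png',cv2.resize(f['img'][u[1]-60:u[1]+90,u[0]-60:u[0]+140,::-1],(800,600),interpolation=2))
```

```text
[ 0.54070268 -0.00313067  0.10184612] [-1.28993748  1.31020902  6.98624985]
[273 224]
```

View pics/sw1.png

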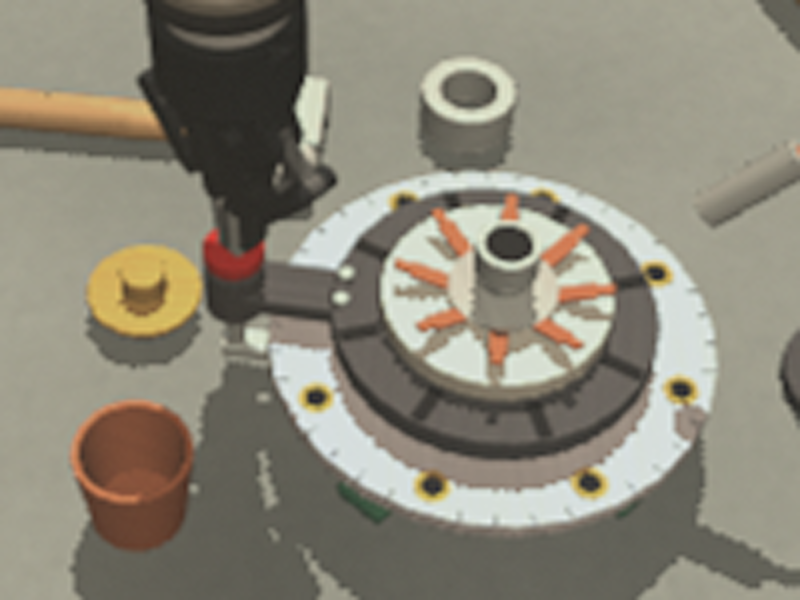

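The platen is turning with the tips, and the candle is upright. The plunger has crept up to 10.2 mm, so I'll add downward bias.

>>> {"fn": "send_rows", "kwargs": {
  "motion": [
    {"dp": [-0.001,-0.001,-0.0045],"rot": [0,0,0],"grip": 0},
    {"dp": [-0.0055,-0.0095,-0.0017],"rot": [0,0,0],"grip": 0},
    {"dp": [-0.005,-0.01,-0.0017],"rot": [0,0,0],"grip": 0},
    {"dp": [-0.0045,-0.0105,-0.0017],"rot": [0,0,0],"grip": 0},
    {"dp": [-0.0035,-0.0105,-0.0017],"rot": [0,0,0],"grip": 0}
  ]
}}

```text
clock: 4.6
tcp_pos: [0.5267, -0.0421, 0.0982]
orientation: [-2.589, 1.729, -0.049]
contact_force: [-3.9, 1.3, 13.9]
grip_width: -0.0002
```

>>> {"fn": "send_rows", "kwargs": {
  "motion": [
    {"dp": [-0.003,-0.01,-0.001],"rot": [0,0,0],"grip": 0},
    {"dp": [-0.002,-0.01,-0.001],"rot": [0,0,0],"grip": 0},
    {"dp": [0,-0.003,-0.001],"rot": [0,0,0],"grip": 0}
  ]
}}

```text
clock: 4.97
tcp_pos: [0.5238, -0.0655, 0.0983]
orientation: [-2.586, 1.728, -0.056]
contact_force: [-3.5, 1.6, 8.1]
grip_width: -0.0001
```

Run:
```python
from h import *
o=get_obs();t=o['tcp_pos'];print(t,o['contact_force'])
f=imaging.grab_frame('side'); u=proj(f,t)[0].astype(int);print(u)
x0,y0=u[0]-60,u[1]-60;print(x0,y0)
cv2.imwrite('pics/sw2.png',cv2.resize(f['img'][y0:y0+150,x0:x0+200,::-1],(800,600),interpolation=2))
A=np.array([.6587,-.0762])
for d in(176,178,180,182.5):
    c,s=np.cos(np.radians(d)),np.sin(np.radians(d)); print(d,[((proj(f,[A[0]+r*c,A[1]+r*s,z])[0]-[x0,y0])*4).round().tolist() for r,z in((.142,.099),(.142,.088),(.085,.078),(.125,.076))])
```

```text
[ 0.52380332 -0.06552402  0.09834023] [-3.50388002  1.55097788  8.05536163]
[276 249]
216 189
176 [[229.0, 246.0], [230.0, 259.0], [334.0, 244.0], [261.0, 265.0]]
178 [[232.0, 253.0], [232.0, 266.0], [336.0, 248.0], [264.0, 271.0]]
180 [[235.0, 260.0], [236.0, 273.0], [338.0, 253.0], [267.0, 277.0]]
182.5 [[240.0, 269.0], [240.0, 282.0], [341.0, 258.0], [271.0, 285.0]]
```

View pics/sw2.png

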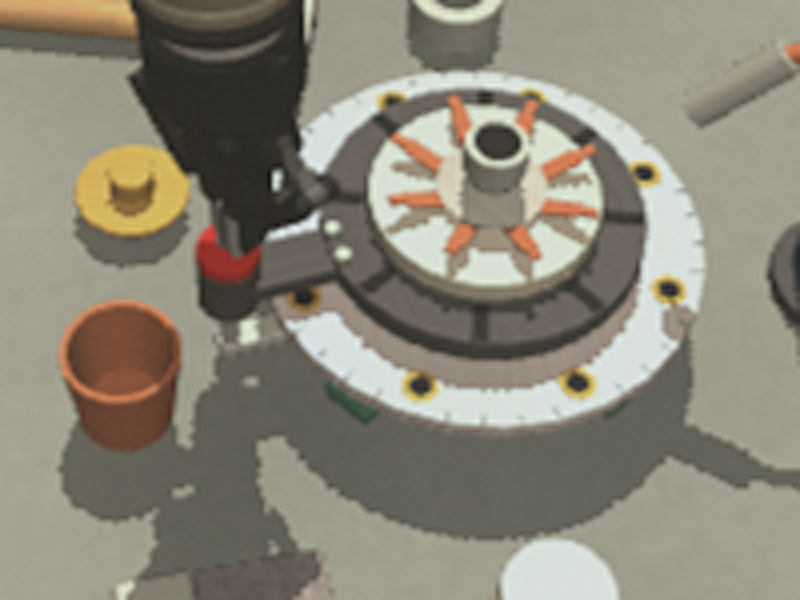

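The arm is still a few degrees short of the hole: the rivets are at about (331,228) and (343,252) in the crop. I'll measure the platen rotation from the rivets, comparing now with the start.

```bash
cat > riv.py <<'E'
from h import *
def riv(f,img,guess,z=.078):
    R=[]
    for g in guess:
        x,y=int(round(g[0])),int(round(g[1])); p=img[y-3:y+4,x-3:x+4].astype(float).min(2); w=np.clip(p-(p.min()+.5*(p.max()-p.min())),0,None)
        yy,xx=np.mgrid[y-3:y+4,x-3:x+4]; R.append([(w*xx).sum()/w.sum(),(w*yy).sum()/w.sum()])
    return np.array(R)
def ang(f,uv,A=(.6578,-.0745)):
    P=back(f,uv,.078)[:,:2]-A; return np.degrees(np.arctan2(P[:,1],P[:,0]))%360, np.hypot(*P.T)
E
python3 - <<'E'
from riv import *
f=imaging.grab_frame('side')
i0=cv2.imread('pics/side0.png')
# side rect px (483,259),(502,275): pixel .75mm about c0
c0=np.array([.65653,-.08055]); g=[proj(f,[c0[0]-(r-200)*.00075,c0[1]-(c-200)*.00075,.055])[0] for c,r in((83,259),(102,275))]
a=riv(f,i0,g); b=riv(f,f['img'],[(216+331/4,189+228/4),(216+343/4,189+252/4)])
print(g,a,b,ang(f,a),ang(f,b),(ang(f,b)[0]-ang(f,a)[0]))
E
```

```text
[array([301.53478258, 226.06809212]), array([299.08571997, 232.03948576])] [[300.54592212 224.55988244]
 [298.77941176 231.95      ]] [[298.68499427 245.31386025]
 [301.39906103 251.83333333]] (array([128.26202646, 142.59715513]), array([0.08744017, 0.08307441])) (array([168.44056709, 181.14449341]), array([0.08209624, 0.08183064])) [40.17854063 38.54733828]
```

About 38.7° turned; 6.3° (≈15.5 mm) remain. I'll move most of that, then measure again.

>>> {"fn": "send_rows", "kwargs": {
  "motion": [
    {"dp": [-0.001,-0.007,-0.0015],"rot": [0,0,0],"grip": 0},
    {"dp": [-0.0005,-0.006,-0.0012],"rot": [0,0,0],"grip": 0},
    {"dp": [0,0,-0.001],"rot": [0,0,0],"grip": 0}
  ]
}}

```text
clock: 5.45
tcp_pos: [0.5241, -0.0786, 0.0982]
orientation: [-2.586, 1.727, -0.061]
contact_force: [-4.2, 0.3, 11.9]
grip_width: 0.0003
```

Run:
```python
from riv import *
o=get_obs();print(o['tcp_pos'],o['contact_force'])
f=imaging.grab_frame('side'); i0=cv2.imread('pics/side0.png')
a=riv(f,i0,[(301,226),(299,232)])
# initial rivets re-derived: print local patch peaks
p=i0[218:240,290:310].min(2); k=[(290+x,218+y,int(p[y,x])) for y in range(1,21) for x in range(1,19) if p[y,x]>=p[y-1:y+2,x-1:x+2].max() and p[y,x]>110]; print('init',k)
A=np.array([.6578,-.0745]); 
for n in range(3):
  pass
for th in (168.44,181.14): 
  for d in (3,4.5,6): pass
q=f['img'][235:268,288:316].min(2); print('now',[(288+x,235+y,int(q[y,x])) for y in range(1,32) for x in range(1,27) if q[y,x]>=q[y-1:y+2,x-1:x+2].max() and q[y,x]>130])
pr=[proj(f,[A[0]+.082*np.cos(np.radians(t)),A[1]+.082*np.sin(np.radians(t)),.078])[0] for t in(168.44+5,181.14+5)]
b=riv(f,f['img'],pr);b=riv(f,f['img'],b);print(b,ang(f,b))
```

```text
[ 0.52405885 -0.07862861  0.09824929] [-4.18191093  0.33097364 11.93970328]
init [(305, 219, 209), (303, 220, 207), (299, 221, 203), (292, 222, 199), (301, 222, 207), (296, 223, 208), (299, 224, 208), (302, 226, 198), (299, 232, 198), (291, 238, 123)]
now [(312, 240, 215), (310, 241, 218), (313, 242, 215), (311, 243, 217), (313, 246, 221), (300, 248, 215), (303, 255, 215), (299, 264, 132), (302, 264, 132), (297, 265, 131), (303, 266, 131)]
[[299.52929293 247.96363636]
 [303.09226933 254.49875312]] (array([173.52813584, 186.56317523]), array([0.08202999, 0.0817704 ]))
```

About 44° turned, so it's roughly 1° (2–3 mm) short. I'll nudge it that far, then ease up while watching the force: about 5–6 N at z≈0.109 means the pin has followed into the hole.

>>> {"fn": "send_rows", "kwargs": {
  "motion": [
    {"dp": [0,-0.003,-0.0012],"rot": [0,0,0],"grip": 0},
    {"dp": [0,0,0.002],"rot": [0,0,0],"grip": 0},
    {"dp": [0,0,0.003],"rot": [0,0,0],"grip": 0},
    {"dp": [0,0,0.003],"rot": [0,0,0],"grip": 0}
  ]
}}

```text
clock: 6.0
tcp_pos: [0.5243, -0.0819, 0.1081]
orientation: [-2.587, 1.727, -0.064]
contact_force: [-1.8, 0.3, 5.5]
grip_width: 0.0002
```

At z=0.108 the force is 5.5 N, so the plunger rose past the 0.0095 riding height and the pin is in the hole. I'll let go straight up and then back away.

>>> {"fn": "send_rows", "kwargs": {
  "motion": [
    {"dp": [0,0,0.004],"rot": [0,0,0],"grip": 0},
    {"dp": [0,0,0.006],"rot": [0,0,0],"grip": 0},
    {"dp": [0,0,0.03],"rot": [0,0,0],"grip": 0},
    {"dp": [0,0,0.05],"rot": [0,0,0],"grip": 0},
    {"dp": [0,0,0.04],"rot": [0,0,0],"grip": 0},
    {"dp": [-0.01,-0.04,0],"rot": [0,0,0],"grip": 0},
    {"dp": [-0.02,-0.06,0],"rot": [0,0,0],"grip": 0},
    {"dp": [-0.02,-0.06,0],"rot": [0,0,0],"grip": 0},
    {"dp": [-0.02,-0.06,0],"rot": [0,0,0],"grip": 0},
    {"dp": [-0.02,-0.06,0],"rot": [0,0,0],"grip": 0},
    {"dp": [-0.01,-0.03,0],"rot": [0,0,0],"grip": 0},
    {"dp": [0,0,0],"rot": [0,0,0],"grip": 0}
  ]
}}

```text
clock: 7.5
tcp_pos: [0.4209, -0.3957, 0.2445]
orientation: [-2.59, 1.721, -0.07]
contact_force: [0.5, 0.5, 0.2]
grip_width: 0.0
```

Run:
```python
from riv import *
o=get_obs();print(o['clock'],o['tcp_pos'],o['contact_force'])
A=np.array([.659,-.0770]);a=[]
for n,x0,y0 in(('top',220,100),('side',200,150)):
    f=imaging.grab_frame(n); h=f['img'].astype(int); m=((h[...,0]>110)&(h[...,1]<70)&(h[...,2]<70)).astype(np.uint8)
    N,l,s,c=cv2.connectedComponentsWithStats(m)
    for i in range(1,N):
        if s[i,4]>40: P=back(f,c[i],.110)[0]; d=P[:2]-A; print(n,s[i],c[i],P,np.degrees(np.arctan2(d[1],d[0]))%360,np.hypot(*d))
    a.append(cv2.resize(f['img'][y0:y0+200,x0:x0+200,::-1],(400,400),interpolation=2))
    if n=='side':
        b=riv(f,f['img'],[(300,249),(303.5,256)]);b=riv(f,f['img'],b);print(b,ang(f,b))
cv2.imwrite('pics/end.png',np.hstack(a))
```

```text
7.5 [ 0.4208825  -0.39565493  0.24449067] [0.48850771 0.54772095 0.16214757]
top [339 244  17  17 222] [347.05855856 252.29279279] [ 0.51731905 -0.08347117  0.11      ] 182.61512431104714 0.14182865627207467
top [330 274  15  17 137] [335.75912409 280.70072993] [ 0.46044381 -0.05984483  0.11      ] 175.06193136082138 0.19929591444982098
[[295.92682927 248.6097561 ]
 [299.95588235 254.19117647]] (array([173.3338685 , 184.08766221]), array([0.08986844, 0.08724925]))
```

View pics/end.png

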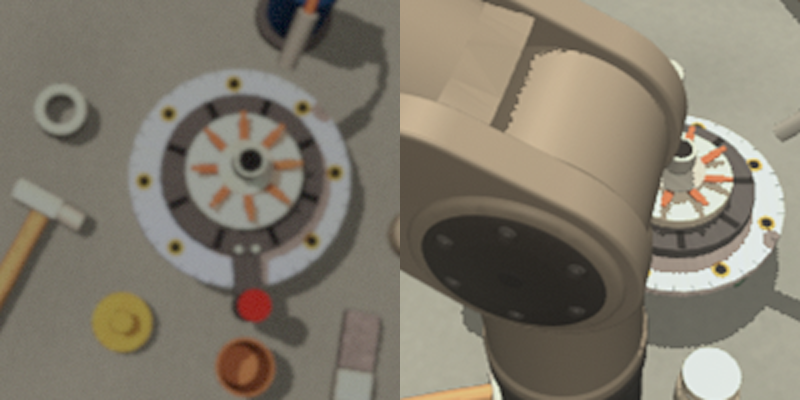

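The top view shows the cap at 182.6° and 141.8 mm radius when taken at its fully-up height. The hole is at 182.5° and 142 mm, so they agree. The candle is upright on the hearth, and the cup, pan, collar and hammer haven't moved. The arm hides much of the side view.

```bash
python3 -c "
from bench import hand_in; print(hand_in())"
```

```text
the job is handed in; nothing more can be done
None
```

I pressed the plunger down with the shut fingertips, swung the table one hole anticlockwise and let the plunger rise. Then I backed the arm away and handed the job in at about 7.5 s.

**Lock:**
- In the last top view the cap is at 182.6° and 141.8 mm from the axis. The next hole is at about 182.5°, and the cap should stand 142 mm out.
- As I eased off, the cap followed the fingertips up to z = 0.108 m at 5.5 N, well above where the pin would ride under the plate. That means the pin went into the hole.
- I took "fully up" from that force reading and the cap's position. I did not measure its final height separately.

**Other objects:** The candle holder is still upright on the hearth. The cup, drip pan, collar and hammer look unmoved. The tub was visible only in the side view and the brush only in part, and I did not compare their positions with the start.

**Checks that failed or disagreed:**
- **Final side view:** the arm hid the cap and rivets, so the rivet angles from that picture are meaningless and I ignored them.
- **Axis position:** the two cameras disagreed by about 3 mm, slightly more than the stated calibration error.
- **Swing:** the plunger crept up to 10.2 mm, just above the 10 mm release point, before I pressed it back down. The fingertips also slipped a few millimetres on the cap.

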